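Set the tablet stand's leg to its length mark and clamp it

ROBOT

A 6-joint arm with a two-finger parallel gripper is mounted at the origin on a cart in front of the work surface, level with it; the furniture and walls round the work are solid. World frame = base frame: x ahead of the robot, y to its left, z up, the work surface at z = 0. Lengths are in mm, angles in rad, forces in N, time in s.
With the tool pointing down it reaches from about 400 to 925 mm from the base axis. Payload 12.5 kg.
Tool frame: the origin (TCP) lies midway between the tips of the shut fingers; the grasp point (between the pads) lies 19 mm behind it (env.tcp_to_grasp is the distance from the TCP to the grasp point, in mm); z points along the fingers, y is the line along which they close (so a half turn about z gives the same grasp; the last joint's range is limited). The gripper opens to 95 mm and grips with 3 to 60 N. Pads are 20 mm wide; open, the fingers measure 119 mm over their backs; the gripper's body (75 mm by 180 mm) begins 59 mm behind the grasp point.
Start: joints at [1.054, 0.491, 1.559, -0, 1.092, -0.106], TCP at [249.575, 573.026, 214.661] pointing down, gripper open.
Joint ranges: [-3.1, 3.1], [-0.84, 2.19], [0.05, 2.79], [-1.13, 4.28], [0.06, 2.93], [-2.69, 2.69]. Speed limits (rad/s): [2.22, 2.22, 2.79, 3.14, 3.14, 3.14].

INTERFACE

Orientations are given as [roll, pitch, yaw] about the fixed x, y, z axes, in that order (R = Rz(yaw) Ry(pitch) Rx(roll)).
In Python, from cell import env gives the robot as it stands. The module is installed in compiled form; this text tells all that it offers.
- The arm moves only by the tool step_arm, never from a script. Its argument "plan" is a list that holds one entry, the list of rows, each a list of 5 numbers: the shift along the tool's x, y, z in mm, then the turn about the tool's z in degrees, then the opening, from -1 (shut) to 1 (fully open). A call has 1 to 8 rows; each row is the pose to reach, as a shift and turn from the pose commanded when the call began, along the tool's axes at that moment; what a row does not reach only later rows make up. A row lasts 1/12 s, in which the tool goes at most 41.7 mm and 7.16 degrees, less where a joint would pass 70% of its speed; a pose out of reach is approached as far as the arm can. A call with a gripper value outside its range is refused whole. The fingers move at their own pace and stop on an object; the grip force is fixed at half the most. Time passes only in rows, so rows that repeat a pose let the fingers close. It gives the time, the measured TCP pose, the force, the opening and the grip force at its end, in the units of the state.
- env.state(): the state, without advancing time (a new reading comes with each control period).
- env.read_camera(name): name is "scene" or "top"; returns the picture (384x512x3 uint8, blue, green, red); there is no depth.
- env.get_calibration(name): a dict with "K" (3x3 intrinsics, pixels), "extrinsics" (4x4, takes a point from world to camera coordinates). Camera axes: x right, y up, looking along -z (the intrinsics and any distortion apply to the point x, -y, -z); pixel columns grow to the right and rows downward; lengths in mm; the calibration is good to about 2 mm. A picture is of the moment at which its call begins. get_calibration takes no time and is no camera call.
- env.job_done(): hands the job in; it is judged then, once.
The state is a dict: "t": time; "joints": joint angles; "qvel": joint speeds; "tau": joint torques, N m; "eef_pos": TCP position; "tcp_rot": TCP orientation; "ft_force": force on the tool from outside, world axes, zero at the start; "moment": the same for the moment, N m; "opening": opening from 0.0 (shut) to 1.0 (fully open); "grip_force": force on a finger pad.
Only numpy, scipy, OpenCV 4.12 (cv2) and the standard library are available. Lean on these libraries where they do the work, as an engineer would, in place of code of your own. Each camera call takes 0.05 s, during which the arm holds its last target. There are 200 camera calls.

TASK

The recipe tablet stand lies folded on the worktop with its leg locked in: take the blue stylus from its wooden holder, press the small recessed yellow button with its tip to free the leg, and stand the stylus back in the holder. Then take the red cam lever tab that rides on the leg, draw the leg out until its white pointer is level with the orange marker, and only then, holding it there, slide the tab across, away from the robot, until the lever is fully closed. Finish still holding the tab with the leg at the marker (it springs back if let go), and leave the other things on the worktop alone.

Things in the scene. Friction and masses are not known exactly. Their poses are not given: they have to be found in the camera images.
- recess (a point): The mouth of the round recess in the top of the stand's black housing: 12 mm across, 34 mm above the worktop. The folded tablet stand is fixed: aluminium base 130 x 310 mm, 12 mm high, black housing 84 x 118 mm, 34 mm high, at its -y end. This point has the stand's axes: x across the stand, away from the robot, y along it, the way the leg slides out (to the robot's left, the stand may be turned up to 15 degrees), z up.
- button (a joint): The yellow spring button down in the recess, 9 mm across, its top 6 mm below the mouth of the recess. Value: how far it is pressed, 0 to 0.006 m; about 4 N bottoms it, it springs back by itself. Pressing it by 4 mm or more frees the leg, which then stays free; before that a catch blocks the leg (it holds about 60 N; do not force it).
- stylus_tip (a point): Underside of the stylus tip, a flat steel end 5 mm across; the stylus tapers to 12 mm from 14 to 24 mm above it. z of this point points up the stylus.
- stylus_center (a point): The loose stylus, half-way up: 140 mm long, 40 g, standing upright with the tip down in its holder. Blue handle 14 mm across from 56 mm above the tip to the top (14 mm below this point to 70 mm above it). A black rubber flange 24 mm across, 50 to 56 mm above the tip, rests on the holder's top. z points up the stylus.
- holder_hole0 (a point): Centre of the mouth of the stylus hole in the top of the holder, a fixed wooden block 56 x 56 x 56 mm; hole 18 mm across, 54 mm deep, top 56 mm above the worktop. When the stylus stands in it, the stylus centre is 20 mm above this point.
- lever_tab (a point): The red cam lever tab, half-way up: an upright tab 12 mm thick along the stand's y, 24 mm along the stand's x, its top 17 mm above and its foot 17 mm below this point, free all round above 38 mm over the worktop. It rides on the leg's collar: pulled along the stand's y it takes the leg with it. Stand's axes.
- cam_lever (a joint): How far the cam lever is slid across the leg, along the stand's +x (away from the robot): 0 open, 0.024 m fully closed. About 4 N of friction; it stays where it is left.
- leg (a joint): How far the leg is drawn out, along the stand's +y: 0 in, at most 0.10 m. A light spring (3 to 4 N, even with the lever closed) pulls it back in; blocked at 0 until the button has been pressed.
- leg_pointer (a point): Tip of the white pointer on the leg's collar, on the side towards the robot; it moves with the leg. Level with the lever tab along the stand's y. Stand's axes.
- mark_tip (a point): Tip of the orange marker clipped to the stand's scale, fixed there, beside the pointer's path; stand's axes. The leg is at its mark when the pointer tip and this tip have the same y along the stand.
- candle: The candle, a loose bystander (green wax in a glass, 76 mm across, 90 mm high); origin at its underside. Leave it alone.
- honey_jar: The honey jar, a loose bystander (red lid, 58 mm across, 68 mm high); origin at its underside. Leave it alone.
- salt_cellar: The salt pot, a loose bystander (grey-green, 63 mm across, 36 mm high); origin at its underside. Leave it alone.
- sugar_bowl: The sugar bowl, a loose bystander (white, open, 67 mm across, 40 mm high); origin at its underside. Leave it alone.

How it is judged:
By the outcome, as a careful person would: the job done as asked, in the order asked, and still so for the second after the job is handed in, while the arm keeps its last pose, push and grip.
It also fails if it takes over 69 s, if anything falls off the work surface, if the arm or the gripper's body presses on something with over 40 N, if the wrist force passes 120 N, or if a joint passes its speed limit or range.

## Working session

There is one attempt and no reset: what is moved stays moved. The work goes in short steps, Python scripts to look and compute and a tool call to move; the robot and the scene stay as the last step left them, time stands still between calls to the robot, and variables do not carry over. Pictures are saved under pics/ and viewed, at most 10 in all, crops included, and the job is handed in when it is done.

Besides the shell and the picture viewer there is one more tool, called after "Request:" by a JSON object that holds its "fn" and its "kwargs". step_arm: Moves the arm, as the interface text tells. Its arguments: {"type":"object","properties":{"plan":{"type":"array"}},"required":["plan"]}

```bash
mkdir -p pics
python3 - <<'E'
from cell import env
import cv2
s=env.state();print({k:s[k] for k in('t','eef_pos','tcp_rot','opening','ft_force')})
for n in('scene','top'):
    im=env.read_camera(n);cv2.imwrite(f'pics/{n}0.png',im)
    c=env.get_calibration(n);print(n,c)
E
```

```text
{'t': 0.0, 'eef_pos': array([249.44967303, 572.79167772, 214.04055417]), 'tcp_rot': array([-3.14045126e+00, -1.14234935e-04,  2.73078640e+00]), 'opening': 1.000966833314394, 'ft_force': array([-0.4645252 ,  0.60958289,  0.36541851])}
scene {'K': array([[440.61671986,   0.        , 255.12985278],
       [  0.        , 440.61671986, 191.31146955],
       [  0.        ,   0.        ,   1.        ]]), 'extrinsics': array([[ 8.82321903e-01, -4.70436796e-01,  1.40456533e-02,
        -4.89166137e+02],
       [ 2.77159749e-01,  5.43480298e-01,  7.92345656e-01,
        -2.23581713e+02],
       [-3.80382087e-01, -6.95211038e-01,  6.09910715e-01,
        -9.68195524e+02],
       [ 0.00000000e+00,  0.00000000e+00,  0.00000000e+00,
         1.00000000e+00]])}
top {'K': array([[381.09347357,   0.        , 257.2274245 ],
       [  0.        , 381.09347357, 191.03465453],
       [  0.        ,   0.        ,   1.        ]]), 'extrinsics': array([[-2.76641245e-02, -9.99613442e-01,  2.76834331e-03,
         2.57059519e+01],
       [ 9.95051418e-01, -2.72732676e-02,  9.55449888e-02,
        -5.75873330e+02],
       [-9.54325533e-02,  5.39781239e-03,  9.95421263e-01,
        -1.25786871e+03],
       [ 0.00000000e+00,  0.00000000e+00,  0.00000000e+00,
         1.00000000e+00]])}
```

View pics/scene0.png

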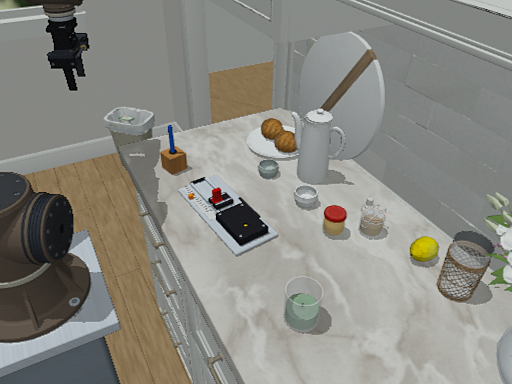

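View pics/top0.png

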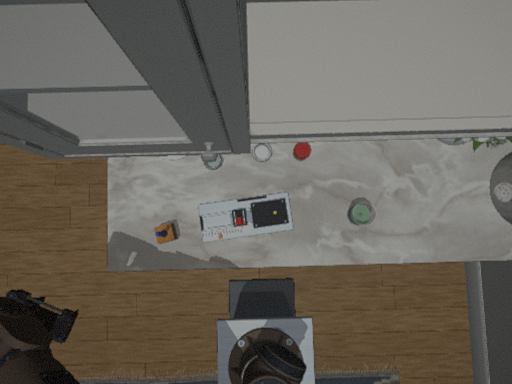

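The scene view shows the stylus in its holder at (171,145), the red tab at (216,197) and the button at (246,226). In the top view the holder is at (165,232), the tab at (239,216) and the button at (275,212). Next I'll take colour masks and enlarged crops.

```bash
cat > h.py <<'E'
import numpy as np,cv2
from cell import env
def cal(n):
    c=env.get_calibration(n);return c['K'],c['extrinsics']
def ray(n,uv):
    K,E=cal(n);d=np.linalg.inv(K)@[uv[0],uv[1],1];d=E[:3,:3].T@(d*[1,-1,-1])
    return -E[:3,:3].T@E[:3,3],d/np.linalg.norm(d)
def onz(n,uv,z):
    o,d=ray(n,uv);return o+d*(z-o[2])/d[2]
def tri(a,b):
    (o1,d1),(o2,d2)=ray('scene',a),ray('top',b)
    s=np.linalg.lstsq(np.c_[d1,-d2],o2-o1,rcond=None)[0]
    p,q=o1+s[0]*d1,o2+s[1]*d2;return (p+q)/2,np.linalg.norm(p-q)
def proj(n,p):
    K,E=cal(n);c=(E[:3,:3]@np.array(p)+E[:3,3])*[1,-1,-1];c=K@c;return c[:2]/c[2]
HS=dict(yellow=((24,120,90),(34,255,255)),blue=((100,140,40),(125,255,255)),red=((0,180,70),(5,255,255)),orange=((6,170,120),(16,255,255)))
def blobs(im,col,roi):
    x0,y0,x1,y1=roi;m=cv2.inRange(cv2.cvtColor(im,cv2.COLOR_BGR2HSV),*HS[col])
    k=np.zeros_like(m);k[y0:y1,x0:x1]=m[y0:y1,x0:x1]
    n,l,st,c=cv2.connectedComponentsWithStats(k)
    return [(st[i].tolist(),c[i].round(2).tolist()) for i in range(1,n) if st[i][4]>2]
E
python3 - <<'E'
from h import *
S=cv2.imread('pics/scene0.png');T=cv2.imread('pics/top0.png')
for c in HS:
    print(c,'S',blobs(S,c,(150,110,290,260)),'\n  T',blobs(T,c,(140,185,300,250)))
a=cv2.resize(S[115:255,155:285],None,fx=4,fy=4,interpolation=cv2.INTER_CUBIC)
cv2.imwrite('pics/cs.png',a)
b=cv2.resize(T[185:250,145:300],None,fx=5,fy=5,interpolation=cv2.INTER_CUBIC)
cv2.imwrite('pics/ct.png',b)
E
```

```text
yellow S [([244, 224, 4, 2, 6], [245.17, 224.67])] 
  T [([273, 211, 3, 3, 7], [274.29, 212.0])]
blue S [([168, 125, 7, 27, 100], [170.72, 138.69])] 
  T [([156, 232, 4, 4, 10], [157.4, 233.5]), ([161, 232, 4, 2, 6], [162.17, 232.5])]
red S [([211, 188, 12, 15, 105], [216.2, 195.51])] 
  T [([237, 218, 4, 7, 26], [238.5, 220.92])]
orange S [([272, 119, 3, 2, 5], [272.8, 119.4]), ([264, 125, 4, 7, 10], [265.6, 127.9]), ([269, 128, 3, 3, 5], [270.0, 129.2]), ([274, 128, 4, 6, 10], [275.3, 130.3]), ([281, 129, 2, 2, 4], [281.5, 129.5]), ([284, 132, 4, 2, 4], [285.5, 132.25]), ([278, 139, 3, 5, 6], [279.0, 140.67]), ([283, 139, 3, 5, 6], [284.17, 140.83]), ([287, 142, 3, 6, 9], [288.22, 144.33]), ([183, 152, 2, 2, 3], [183.33, 152.67]), ([189, 194, 5, 5, 16], [190.88, 196.19])] 
  T []
```

View pics/cs.png

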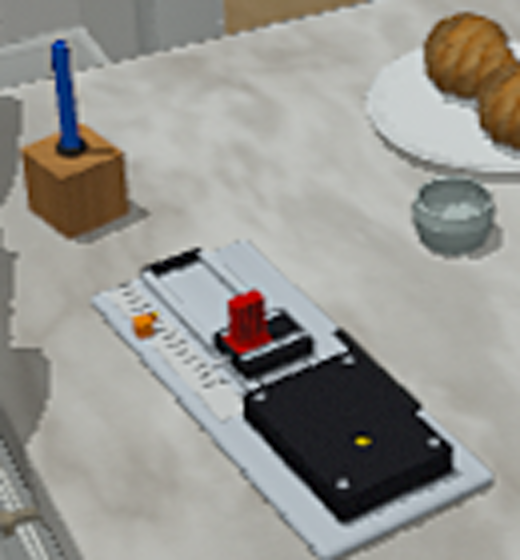

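View pics/ct.png

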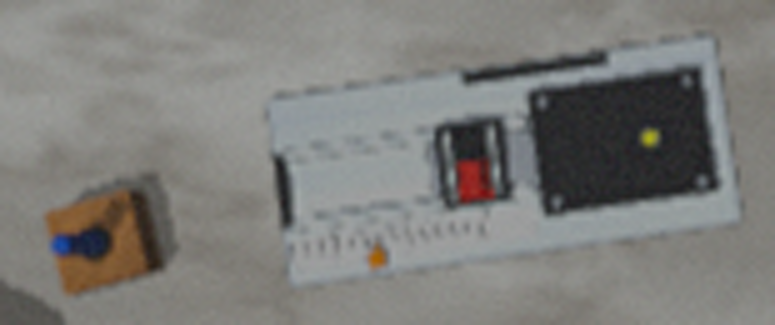

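The crops show the stylus top at scene px (170,125.5) and top-view px (157,234), with the flange at (172.7,151.7) and (164,233.4). The housing, tab, marker and button are all clear. Next I'll take soft centroids and triangulate.

```bash
cat >> h.py <<'E'
def soft(im,kind,roi):
    x0,y0,x1,y1=roi;b,g,r=[im[y0:y1,x0:x1,i].astype(float) for i in range(3)]
    w={'yellow':np.minimum(r,g)-b,'red':r-np.maximum(g,b),'orange':r-b,'blue':b-r}[kind]
    w=np.clip(w-0.2*w.max(),0,None);Y,X=np.mgrid[y0:y1,x0:x1]
    return np.array([(w*X).sum()/w.sum(),(w*Y).sum()/w.sum()])
E
python3 - <<'E'
from h import *
np.set_printoptions(precision=1,suppress=True)
S=cv2.imread('pics/scene0.png');T=cv2.imread('pics/top0.png')
ys,yt=soft(S,'yellow',(238,219,253,231)),soft(T,'yellow',(269,207,280,217))
print('button',ys,yt,tri(ys,yt),onz('scene',ys,28),onz('top',yt,28))
os_,ot=soft(S,'orange',(186,190,197,202)),soft(T,'orange',(215,232,226,240))
print('marker',os_,ot,tri(os_,ot))
rs,rt=soft(S,'red',(208,185,226,206)),soft(T,'red',(232,212,247,229))
print('tab',rs,rt,tri(rs,rt))
o=np.array([145,185]);
tc=lambda x,y:np.array([x,y])/5+o-.4
sc=lambda x,y:np.array([x,y])/4+[155,115]-.375
print('stylus top',tri(sc(60,43),tc(58,244)),'flange',tri(sc(71,147),tc(96,243)))
H=[((24,153),(45,212)),((79,124),(137,188)),((124,152),(152,267)),((65,179),(65,295))]
for a in H: print('holder',onz('scene',sc(*a[0]),56),onz('top',tc(*a[1]),56))
P=[tc(270,97),tc(715,35),tc(740,220),tc(292,285)]
P=[onz('top',p,12)[:2] for p in P];print('base',np.array(P))
for i in range(4):
    d=P[(i+1)%4]-P[i];print(np.linalg.norm(d),np.degrees(np.arctan2(d[1],d[0])))
# housing by black mask in top
m=cv2.inRange(T,(0,0,0),(60,60,60));k=np.zeros_like(m);k[190:232,247:292]=m[190:232,247:292]
cs=max(cv2.findContours(k,0,1)[0],key=cv2.contourArea);r=cv2.minAreaRect(cs);print(r)
B=[onz('top',p,34)[:2] for p in cv2.boxPoints(r)];print(np.array(B))
for i in range(4):
    d=B[(i+1)%4]-B[i];print(np.linalg.norm(d),np.degrees(np.arctan2(d[1],d[0])))
# red bbox top of tab in scene
E
```

```text
button [245.1 224.8] [274.5 212.1] (array([502.6, -45.3,  31.3]), np.float64(2.4730926091499126)) [503.1 -41.6  28. ] [503.8 -46.   28. ]
marker [190.5 195.4] [219.9 236.2] (array([427.7, 139.1,  23. ]), np.float64(1.9957490772670503))
tab [215.9 194.9] [239.1 220.9] (array([476. ,  72.6,  53.9]), np.float64(2.832599662112673))
stylus top (array([444. , 319.5, 147.4]), np.float64(1.3346109807007307)) flange (array([442.9, 317.7,  60.4]), np.float64(2.1327298521202738))
holder [409.8 332.8  56. ] [465.  351.6  56. ]
holder [460.5 353.4  56. ] [478.9 291.4  56. ]
holder [476.9 300.5  56. ] [427.3 282.   56. ]
holder [425.2 285.5  56. ] [410.8 338.7  56. ]
base [[ 539.   210.3]
 [ 573.1  -93.8]
 [ 447.  -106.3]
 [ 411.8  197.2]]
306.0676400808036 -83.61409971965807
126.72479349732181 -174.35001857978608
305.5123185162434 96.61804274592653
127.95663845628795 5.906862551829287
((268.89996337890625, 212.7999725341797), (23.617366790771484, 34.082550048828125), 81.8698959350586)
[[534.4  34. ]
 [547.5 -79.4]
 [469.2 -87.8]
 [456.3  24.9]]
114.15324051504659 -83.43137514363045
78.79074667992367 -173.85338512011703
113.488994074278 96.51106682072802
78.67464586806778 6.629783302142711
```

```bash
cat >> h.py <<'E'
def shift(target,yaw,cp=None,cyaw=None):
    "shift in tool axes (x,y,z mm, turn deg) from commanded pose (default measured)"
    s=env.state();cp=s['eef_pos'] if cp is None else np.array(cp);cyaw=np.degrees(s['tcp_rot'][2]) if cyaw is None else cyaw
    c,n=np.cos(np.radians(cyaw)),np.sin(np.radians(cyaw));d=np.array(target)-cp
    return np.round([d[0]*c+d[1]*n,d[0]*n-d[1]*c,-d[2],-((yaw-cyaw+180)%360-180)],2)
E
python3 -c "
from h import *
print(shift([443.5,318,175],186.4,[249.575,573.026,214.661],156.46))"
```

```text
[-279.64 -156.35   39.66  -29.94]
```

Request:
{"fn": "step_arm", "kwargs": {"plan": [[[-279.6,-156.4,39.7,-29.9,1],[-279.6,-156.4,39.7,-29.9,1],[-279.6,-156.4,39.7,-29.9,1],[-279.6,-156.4,39.7,-29.9,1],[-279.6,-156.4,39.7,-29.9,1],[-279.6,-156.4,39.7,-29.9,1],[-279.6,-156.4,39.7,-29.9,1],[-279.6,-156.4,39.7,-29.9,1]]]}}

```text
t: 0.77
eef_pos: [444.3, 316.0, 174.5]
tcp_rot: [-3.141, -0.0, -3.031]
ft_force: [1.0, 0.4, 0.7]
opening: 1.001
grip_force: 0.0
```

Request:
{"fn": "step_arm", "kwargs": {"plan": [[[0,0,0,0,1],[0,0,0,0,1],[0,0,0,0,1]]]}}

```text
t: 1.02
eef_pos: [443.3, 318.1, 174.8]
tcp_rot: [3.142, -0.0, -3.031]
ft_force: [0.5, 0.1, 0.6]
opening: 1.0
grip_force: 0.0
```

Request:
{"fn": "step_arm", "kwargs": {"plan": [[[0,0,30,0,1],[0,0,60,0,1],[0,0,84,0,1],[0,0,84,0,1],[0,0,84,0,0.2],[0,0,84,0,-0.2],[0,0,84,0,-0.5],[0,0,84,0,-0.5]]]}}

```text
t: 1.68
eef_pos: [443.9, 318.5, 92.4]
tcp_rot: [3.141, 0.002, -3.03]
ft_force: [0.2, -0.3, 0.5]
opening: 0.775
grip_force: 0.0
```

Run:
```python
from h import *
S=env.read_camera('scene');T=env.read_camera('top');cv2.imwrite('pics/s1.png',S);cv2.imwrite('pics/t1.png',T)
a=cv2.resize(S[90:190,120:220],None,fx=4,fy=4,interpolation=2);b=cv2.resize(T[200:260,125:205],None,fx=5,fy=5,interpolation=2)
cv2.imwrite('pics/c1.png',np.hstack([a,np.pad(b,((0,100),(0,0),(0,0)))]));print(env.state()['opening'],env.state()['t'])
```

```text
0.6893712712459696 1.7833
```

View pics/c1.png

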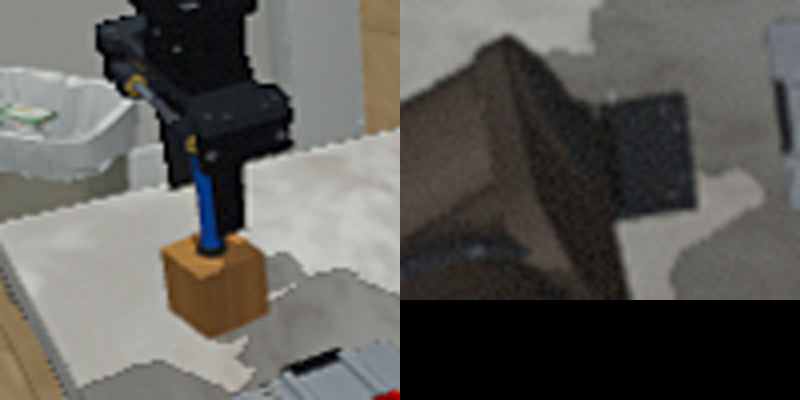

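The stylus stands between the fingers, with its handle base at crop px (210,245). The top camera is blocked by the arm. I'll close the fingers.

Request:
{"fn": "step_arm", "kwargs": {"plan": [[[0,0,0,0,-1],[0,0,0,0,-1],[0,0,0,0,-1],[0,0,0,0,-1],[0,0,0,0,-1],[0,0,0,0,-1],[0,0,0,0,-1],[0,0,0,0,-1]]]}}

```text
t: 2.45
eef_pos: [443.5, 318.0, 90.9]
tcp_rot: [3.142, -0.0, -3.031]
ft_force: [-0.4, 0.6, -0.6]
opening: 0.143
grip_force: 30.0
```

Request:
{"fn": "step_arm", "kwargs": {"plan": [[[0,0,0,0,-1],[0,0,0,0,-1],[0,0,0,0,-1],[0,0,0,0,-1],[0,0,0,0,-1]]]}}

```text
t: 2.87
eef_pos: [443.4, 318.0, 90.9]
tcp_rot: [3.142, -0.0, -3.03]
ft_force: [0.4, -0.9, -0.3]
opening: 0.14
grip_force: 30.0
```

Request:
{"fn": "step_arm", "kwargs": {"plan": [[[0,0,-15,0,-1],[0,0,-35,0,-1],[0,0,-70,0,-1],[0,0,-80,0,-1],[0,0,-80,0,-1]]]}}

```text
t: 3.28
eef_pos: [444.4, 318.5, 173.5]
tcp_rot: [3.14, 0.005, -3.031]
ft_force: [-0.1, 0.2, -1.3]
opening: 0.142
grip_force: 30.0
```

```bash
python3 -c "
from h import *
print(shift([503.3,-44.5,171],186.4,[443.5,318,171],186.4))"
```

```text
[ -19.02 -366.91   -0.     -0.  ]
```

Request:
{"fn": "step_arm", "kwargs": {"plan": [[[-3,-38,0,0,-1],[-6,-76,0,0,-1],[-9,-114,0,0,-1],[-10,-152,0,0,-1],[-12,-190,0,0,-1],[-14,-228,0,0,-1],[-15,-266,0,0,-1],[-17,-304,0,0,-1]]]}}

```text
t: 3.95
eef_pos: [493.4, 16.0, 169.6]
tcp_rot: [3.141, -0.002, -3.03]
ft_force: [0.2, -0.1, -0.1]
opening: 0.139
grip_force: 30.0
```

Request:
{"fn": "step_arm", "kwargs": {"plan": [[[-1,-35,0,0,-1],[-2,-63,0,0,-1],[-2,-63,15,0,-1],[-2,-63,30,0,-1],[-2,-63,30,0,-1],[-2,-63,30,0,-1]]]}}

```text
t: 4.45
eef_pos: [502.3, -44.5, 139.7]
tcp_rot: [3.141, -0.003, -3.031]
ft_force: [-0.1, 0.3, 0.5]
opening: 0.142
grip_force: 30.0
```

Run:
```python
from h import *
S=env.read_camera('scene');T=env.read_camera('top');cv2.imwrite('pics/s2.png',S);cv2.imwrite('pics/t2.png',T)
p=env.state()['eef_pos'];print(p,env.state()['tcp_rot'],proj('scene',p),proj('scene',p-[0,0,85]),proj('scene',[p[0],p[1],28]))
a=cv2.resize(S[140:250,200:300],None,fx=5,fy=5,interpolation=2);b=cv2.resize(T[180:250,230:300],None,fx=4,fy=4,interpolation=2)
cv2.imwrite('pics/c2.png',np.hstack([a,np.pad(b,((0,270),(0,0),(0,0)))]))
```

```text
[503.07475958 -44.39602946 140.98949233] [ 3.14146010e+00 -1.45323989e-04 -3.03008353e+00] [245.65305184 189.86018354] [245.62130935 217.04093639] [245.61150492 225.43637039]
```

View pics/c2.png

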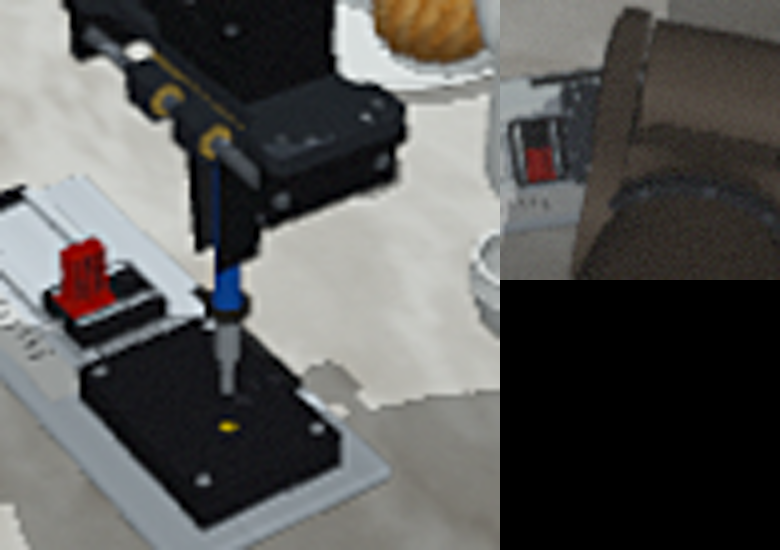

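The tip is at scene px (245.2,218.3), directly above the button at (245.5,225), so the columns agree. The depth direction still needs a closer check, so I'll lower the tip to just above the mouth.

Request:
{"fn": "step_arm", "kwargs": {"plan": [[[0,0,10,0,-1],[0,0,18,0,-1],[0,0,18,0,-1],[0,0,18,0,-1],[0,0,18,0,-1]]]}}

```text
t: 4.97
eef_pos: [503.1, -44.6, 122.9]
tcp_rot: [3.141, -0.0, -3.03]
ft_force: [-1.4, 0.5, -0.9]
opening: 0.142
grip_force: 30.0
```

Run:
```python
from h import *
np.set_printoptions(precision=1,suppress=True,linewidth=180)
I=[env.read_camera('scene') for _ in range(6)];S=np.mean(I,0)
S2=cv2.imread('pics/s2.png');S0=cv2.imread('pics/scene0.png')
p=env.state()['eef_pos'];print(p,proj('scene',p-[0,0,85]),proj('scene',[p[0],p[1],28]))
print('button s2',soft(S2,'yellow',(238,219,253,231)))
g=S.mean(2);print(g[212:230,239:253])
g0=S0.mean(2);print(g0[218:230,239:253])
# column evaluation of flange/stylus: blue axis
a=cv2.resize(S[170:240,210:290].astype(np.uint8),None,fx=8,fy=8,interpolation=2);cv2.imwrite('pics/c3.png',a)
Tt=cv2.imread('pics/top0.png')
tc=lambda x,y:np.array([x,y])/5+[145,185]-.4
print('top-only stylus top',onz('top',tc(58,244),146),'flange',onz('top',tc(96,243),56))
```

```text
[503.1 -44.7 123.1] [245.7 222.5] [245.7 225.5]
button s2 [245.  224.9]
[[ 23.2  23.4  19.7  19.5  67.8 106.2 111.5 114.8 102.2  57.2  14.9  20.7  22.9  22.3]
 [ 22.9  22.7  21.5  19.1  68.3 106.  110.3 113.2 100.3  56.9  14.5  22.2  22.7  21.9]
 [ 22.9  23.6  20.6  19.8  68.1 106.4 110.3 113.1 100.   55.5  16.8  21.1  23.1  23.1]
 [ 22.5  21.7  20.5  19.1  70.7 109.4 110.6 113.2  99.   52.4  17.8  22.4  21.8  28.6]
 [ 23.2  24.1  22.1  15.   71.8 113.6 111.9 113.6  90.5  23.4  19.5  22.3  21.8  27.1]
 [ 23.1  23.4  21.8  17.2  30.1  79.1 114.3 103.6  61.8  14.6  19.8  21.9  23.3  22.1]
 [ 22.6  23.2  22.1  19.8  13.2  69.6 114.8  93.9  21.1  16.9  20.8  22.5  21.2  23.4]
 [ 23.4  22.6  23.6  21.3  16.   47.4  97.6 100.2  20.6  20.6  23.2  22.7  22.6  22.4]
 [ 22.9  23.4  22.8  21.8  16.9  50.6 103.4 105.3  20.   19.3  22.7  23.1  22.9  21.8]
 [ 23.2  22.6  21.9  21.9  16.4  52.1 104.6 106.1  20.4  19.7  23.1  23.4  22.4  24.2]
 [ 23.4  23.3  22.4  22.3  18.6  51.6 100.6 102.8  20.8  20.3  22.3  22.8  23.4  23.9]
 [ 22.4  23.4  24.1  21.4  17.7  21.2  43.3  49.7  12.4  21.2  22.9  23
[... 950 characters left out ...]
31.3  30.3  29.7  32.3]
 [ 29.   32.3  29.3  25.   23.3  13.3   8.   16.   23.7  29.   31.   29.7  28.   32. ]
 [ 29.7  30.3  33.   22.7  19.   57.7  81.   54.7  35.3  23.3  29.3  28.3  30.   29.7]
 [ 29.7  30.   30.3  27.7  41.  120.3 155.3 117.   72.7  26.   31.   28.3  30.7  29. ]
 [ 32.3  30.7  26.   30.3  25.7  42.3  61.7  52.   23.3  28.   31.7  28.3  29.7  29. ]
 [ 28.3  30.   30.   29.7  27.   27.3  24.3  27.   26.3  29.7  29.7  28.   29.3  32.3]
 [ 30.   29.3  31.   29.   30.3  28.7  28.7  29.3  27.3  31.3  31.3  27.7  30.7  29.7]
 [ 31.7  30.3  30.7  29.3  28.3  31.   30.   29.7  32.3  32.   29.   28.   29.7  31.7]]
top-only stylus top [444.6 319.7 146. ] flange [443.9 318.4  56. ]
```

View pics/c3.png

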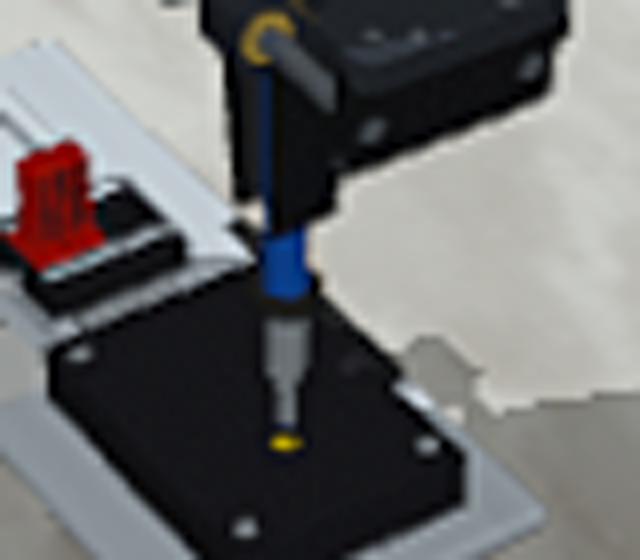

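At 8x the tip ends at row 222.9 and column 245.3, directly above the button at (245.0,224.9). After allowing for the part of the button hidden by the recess rim, the error is under 1 mm, so I'll press.

Request:
{"fn": "step_arm", "kwargs": {"plan": [[[0,0,4,0,-1],[0,0,7,0,-1],[0,0,8,0,-1],[0,0,9,0,-1],[0,0,9,0,-1],[0,0,9,0,-1]]]}}

```text
t: 5.77
eef_pos: [503.0, -44.6, 113.9]
tcp_rot: [3.141, -0.0, -3.031]
ft_force: [0.1, 0.8, -1.0]
opening: 0.144
grip_force: 30.0
```

Request:
{"fn": "step_arm", "kwargs": {"plan": [[[0,0,1,0,-1],[0,0,2,0,-1],[0,0,3,0,-1],[0,0,4,0,-1],[0,0,4,0,-1],[0,0,4,0,-1]]]}}

```text
t: 6.27
eef_pos: [503.1, -44.7, 109.9]
tcp_rot: [3.142, 0.0, -3.031]
ft_force: [-0.2, 1.2, 1.4]
opening: 0.148
grip_force: 30.0
```

Request:
{"fn": "step_arm", "kwargs": {"plan": [[[0,0,1,0,-1],[0,0,2,0,-1],[0,0,2,0,-1],[0,0,2,0,-1]]]}}

```text
t: 6.6
eef_pos: [503.1, -44.7, 107.9]
tcp_rot: [3.142, 0.0, -3.031]
ft_force: [-0.5, -0.0, 1.6]
opening: 0.146
grip_force: 30.0
```

Request:
{"fn": "step_arm", "kwargs": {"plan": [[[0,0,1,0,-1],[0,0,1,0,-1],[0,0,1,0,-1]]]}}

```text
t: 6.85
eef_pos: [503.0, -44.6, 106.9]
tcp_rot: [3.142, 0.0, -3.03]
ft_force: [-0.5, 0.0, 2.4]
opening: 0.141
grip_force: 30.0
```

Request:
{"fn": "step_arm", "kwargs": {"plan": [[[0,0,0.7,0,-1],[0,0,1.5,0,-1],[0,0,1.5,0,-1],[0,0,1.5,0,-1]]]}}

```text
t: 7.18
eef_pos: [503.4, -44.7, 106.4]
tcp_rot: [-3.141, 0.001, -3.031]
ft_force: [-1.9, 1.1, 15.7]
opening: 0.144
grip_force: 30.0
```

Request:
{"fn": "step_arm", "kwargs": {"plan": [[[0,0,0.7,0,-1],[0,0,1,0,-1],[0,0,1,0,-1],[0,0,1,0,-1]]]}}

```text
t: 7.52
eef_pos: [503.7, -44.7, 106.1]
tcp_rot: [-3.141, 0.002, -3.031]
ft_force: [-2.9, 0.9, 24.5]
opening: 0.141
grip_force: 30.0
```

The button bottomed out with the tip at about 22 mm, and force rose sharply there. Now I'll retract and go back to the holder along the same offsets.

Request:
{"fn": "step_arm", "kwargs": {"plan": [[[0,0,-10,0,-1],[0,0,-35,0,-1],[0,0,-66.5,0,-1],[0,0,-66.5,0,-1],[3,38,-66.5,0,-1],[6,76,-66.5,0,-1],[8,114,-66.5,0,-1],[10,152,-66.5,0,-1]]]}}

```text
t: 8.18
eef_pos: [475.4, 106.6, 170.6]
tcp_rot: [3.141, -0.001, -3.032]
ft_force: [0.7, 0.7, -0.7]
opening: 0.144
grip_force: 30.0
```

Request:
{"fn": "step_arm", "kwargs": {"plan": [[[2,38,0,0,-1],[4,76,0,0,-1],[6,114,0,0,-1],[8,152,0,0,-1],[9,190,0,0,-1],[9,215,0,0,-1],[9,215,0,0,-1],[9,215,0,0,-1]]]}}

```text
t: 8.85
eef_pos: [442.7, 318.8, 170.3]
tcp_rot: [-3.141, -0.001, -3.028]
ft_force: [-1.1, -0.0, 0.1]
opening: 0.141
grip_force: 30.0
```

Run:
```python
from h import *
np.set_printoptions(precision=1,suppress=True,linewidth=180)
S=env.read_camera('scene');p=env.state()['eef_pos'];print(p,proj('scene',p-[0,0,85]),proj('scene',[443.5,318,56]))
a=cv2.resize(S[100:190,125:215],None,fx=6,fy=6,interpolation=2);cv2.imwrite('pics/c4.png',a)
```

```text
[443.  317.9 170.4] [171.9 144.2] [173.  152.5]
```

View pics/c4.png

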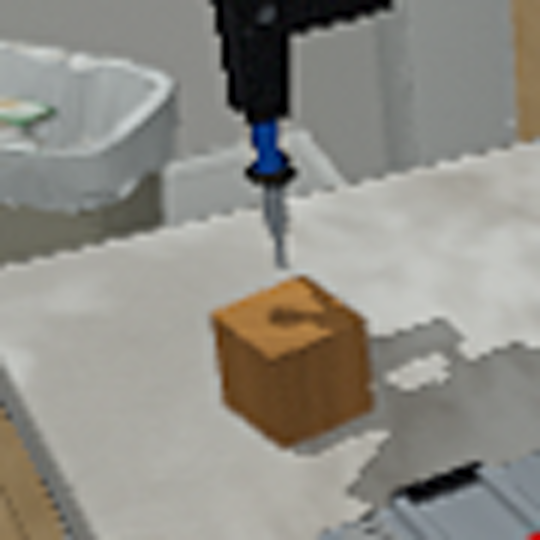

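The tip is at px (172,144.2), as predicted, and the stylus is vertical above the hole at about (172.5,153). I'll lower it along the original path.

Request:
{"fn": "step_arm", "kwargs": {"plan": [[[0,0,20,0,-1],[0,0,30,0,-1],[0,0,40,0,-1],[0,0,50,0,-1],[0,0,60,0,-1],[0,0,60,0,-1]]]}}

```text
t: 9.4
eef_pos: [442.9, 317.3, 109.0]
tcp_rot: [-3.141, -0.003, -3.031]
ft_force: [-0.7, 0.5, -1.1]
opening: 0.143
grip_force: 30.0
```

Request:
{"fn": "step_arm", "kwargs": {"plan": [[[0,0,10,0,-1],[0,0,17,0,-1],[0,0,19,0,-1],[0,0,19,0,-1],[0,0,19,0,-1]]]}}

```text
t: 9.82
eef_pos: [443.5, 318.1, 92.0]
tcp_rot: [3.142, 0.0, -3.03]
ft_force: [-0.5, 0.3, 0.9]
opening: 0.144
grip_force: 30.0
```

Request:
{"fn": "step_arm", "kwargs": {"plan": [[[0,0,0,0,-0.5],[0,0,0,0,-0.5],[0,0,0,0,-0.2],[0,0,0,0,0.2],[0,0,0,0,0.2],[0,0,0,0,0.2],[0,0,0,0,0.2],[0,0,0,0,0.2]]]}}

```text
t: 10.48
eef_pos: [443.5, 318.0, 92.0]
tcp_rot: [3.142, 0.0, -3.031]
ft_force: [-0.2, 0.8, -0.0]
opening: 0.582
grip_force: 0.0
```

Request:
{"fn": "step_arm", "kwargs": {"plan": [[[0,0,-20,0,0.2],[0,0,-50,0,0.2],[0,0,-84,0,0.2],[0,0,-84,0,0.2],[-6,-38,-84,0,0.2],[-12,-76,-84,0,0.2],[-18,-114,-84,0,0.2],[-18,-114,-84,0,0.2]]]}}

```text
t: 11.15
eef_pos: [475.1, 202.2, 175.8]
tcp_rot: [-3.141, 0.0, -3.034]
ft_force: [0.2, 0.4, -0.1]
opening: 0.601
grip_force: 0.0
```

Run:
```python
from h import *
np.set_printoptions(precision=2,suppress=True,linewidth=180)
s=env.state();print(s['t'],s['eef_pos'],s['opening'])
S=np.mean([env.read_camera('scene') for _ in range(4)],0);T=np.mean([env.read_camera('top') for _ in range(4)],0)
S=S.astype(np.uint8);T=T.astype(np.uint8)
cv2.imwrite('pics/s5.png',S);cv2.imwrite('pics/t5.png',T)
print(blobs(S,'blue',(150,110,200,170)))
a=cv2.resize(S[112:222,150:245],None,fx=5,fy=5,interpolation=2);b=cv2.resize(T[185:250,210:250],None,fx=6,fy=6,interpolation=2)
cv2.imwrite('pics/c5.png',np.hstack([a,np.pad(b,((0,550-390),(0,0),(0,0)))]))
```

```text
11.15 [475.12 202.16 175.78] 0.6007564190167235
[([168, 126, 8, 27, 99], [171.14, 139.24])]
```

View pics/c5.png

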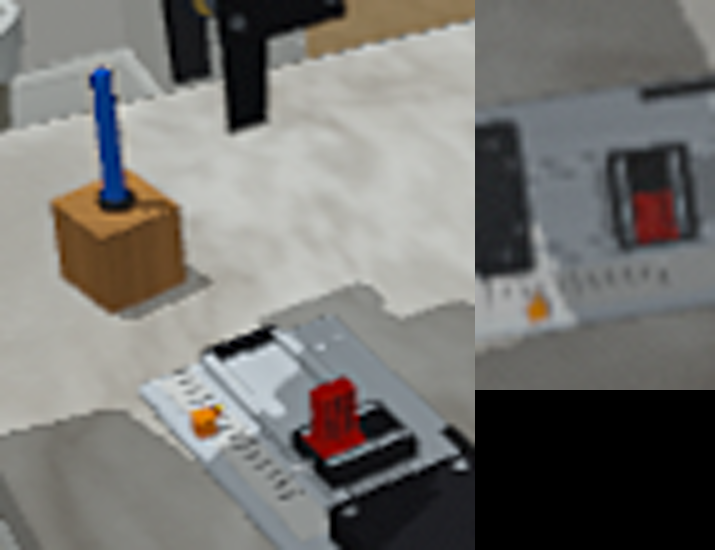

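The stylus is back in the holder, upright with its flange seated (blue blob matches the original). The marker tip is at top-view px (220,233.6) and the tab is at about (239,221). Now I'll work out the tab grasp.

Run:
```python
from h import *
np.set_printoptions(precision=2,suppress=True,linewidth=180)
s=env.state();print(s['t'],s['eef_pos'],np.degrees(s['tcp_rot']))
S=cv2.imread('pics/s5.png');T=cv2.imread('pics/t5.png')
rs,rt=soft(S,'red',(208,185,226,206)),soft(T,'red',(232,212,247,229));os_,ot=soft(S,'orange',(186,190,197,202)),soft(T,'orange',(215,231,226,241))
r,m=tri(rs,rt),tri(os_,ot);print(r,m)
u=np.array([-np.sin(np.radians(6.4)),np.cos(np.radians(6.4)),0])
for n,a,b in(('tri',r[0],m[0]),('top',onz('top',rt,53),onz('top',ot,22)),('scene',onz('scene',rs,53),onz('scene',os_,22))):print(n,a,b,(b-a)@u)
b,g,rr=[T[214:240,214:246,i].astype(int) for i in range(3)]
print('red rows214 cols232-245');print((rr-np.maximum(g,b))[0:14,18:32]);print('orange');print((rr-b)[15:27,0:13])
r=onz('top',rt,60);print(shift([r[0],r[1],110],186.4,[s['eef_pos'][0],s['eef_pos'][1],176]))
```

```text
11.55 [473.67 207.61 175.83] [ 179.99   -0.   -173.55]
(array([476.48,  71.84,  52.5 ]), np.float64(2.690280868932838)) (array([427.68, 139.09,  23.  ]), np.float64(1.9880606577585105))
tri [476.48  71.84  52.5 ] [427.68 139.09  23.  ] 72.27231920123369
top [477.71  71.31  53.  ] [428.59 138.84  22.  ] 72.58103791858153
scene [474.99  71.76  53.  ] [427.17 140.73  22.  ] 73.86778033148404
red rows214 cols232-245
[[ -3  -7 -10  -5  -3  -1  -2  -4  -1  -2  -7 -12  -8  -4]
 [ -6  -7  -8  -6  -3  -4  -7  -4  -5  -2  -5 -10  -6  -3]
 [ -6  -4  -9  -9  -4   3   2   0   8  23  16 -10  -8  -3]
 [ -7  -6  -8  -6  27  60  60  52  48  49  51  -5 -12  -3]
 [ -8  -2  -9  -8  41  86  91  84  73  56  64  -8 -15  -4]
 [ -7  -3  -9 -12  26  73  86  81  71  51  64  -8 -17  -4]
 [ -8  -2 -10 -19  16  69  83  81  72  56  68  -2 -16  -6]
 [-10  -5  -8 -16  16  73  83  82  76  63  63  11 -14  -7]
 [ -8  -3  -8 -13  20  80  84  81  82  64  51  28 -11  -7]
 [ -8  -5  -6 -11  16  78  83  81  88  80  69  61  -5  -8]
 [-10  -7  -5  -9   3  61  81  67  60  62  55  55  -1  -5]
 [-13 -12  -3 -10   0  28  40  12  -1  -2  -9  -9 -14 -12]
 [-11 -12  -7  -7 -11 -13 -13 -15 -13 -14 -15 -13 -11 -10]
 [-12 -11 -11 -12 -10 -14 -11 -10  -9  -9  -6  -6  -5  -4]]
orange
[[ -5  -5  -4  -3  -5  -4  -2  -5  -4  -6 -11  -9 -10]
 [ -2  -3  -2  -5  -2  -2  -2  -3  -6  -4  -6  -4  -4]
 [  0   0  -1  -2  -2  -2  -2  -2  -1  -2  -2  -3  -3]
 [ -2   0   0  -2  -2  -3  -1  -3  -1  -2  -3  -3  -3]
 [ -2  -1  -1  -1  -2   5  19  -4  -3  -2  -2  -4  -1]
 [ -1  -1  -2  -3  -3  18  70  16  -3  -3  -3  -2  -3]
 [ -1  -1  -3  -3  13  63 130  76   1  -5   0  -3  -5]
 [  0  -1  -2  -1  31 139 170 122   9  -8  -3  -6  -8]
 [ -2  -2  -3  -7  16 132 156 106  14  -7  -6  -5  -7]
 [ -4  -6  -5  -7   6  59  49  27  -3 -11  -9  -8  -7]
 [ -7 -10 -11 -10  -7   6  -6 -11 -14 -12 -11  -8  -2]]
[  11.47 -136.18   66.      0.05]
```

Request:
{"fn": "step_arm", "kwargs": {"plan": [[[3.5,-38,0,0,0.2],[7,-76,0,0,0.2],[11,-114,10,0,0.2],[12.5,-135,40,0,0.2],[12.5,-135,80,0,0.2],[12.5,-135,95,0,0.2],[12.5,-135,95,0,0.2],[12.5,-135,95,0,0.2]]]}}

```text
t: 12.22
eef_pos: [476.4, 71.6, 80.7]
tcp_rot: [3.141, -0.001, -3.03]
ft_force: [-0.1, -0.7, 0.1]
opening: 0.6
grip_force: 0.0
```

Request:
{"fn": "step_arm", "kwargs": {"plan": [[[0,0,0,0,0.2],[0,0,15,0,0.2],[0,0,30,0,0.2],[0,0,38,0,0.2],[0,0,38,0,0.2],[0,0,38,0,0.2]]]}}

```text
t: 12.72
eef_pos: [476.8, 71.4, 43.6]
tcp_rot: [3.142, 0.001, -3.03]
ft_force: [-0.6, -0.0, 0.1]
opening: 0.601
grip_force: 0.0
```

Run:
```python
from h import *
S=env.read_camera('scene');print(env.state()['t'],env.state()['eef_pos'],env.state()['ft_force'])
cv2.imwrite('pics/c6.png',cv2.resize(S[150:240,170:270],None,fx=6,fy=6,interpolation=2))
```

```text
12.7667 [476.98025207  71.37187819  43.84340407] [-0.18913255  0.35228745  0.39026491]
```

View pics/c6.png

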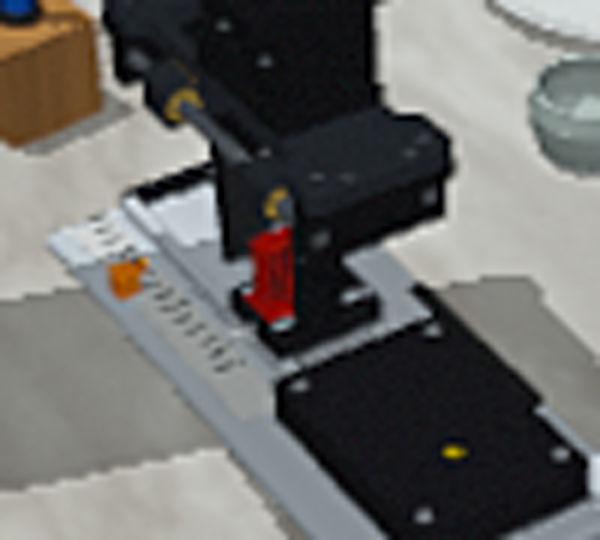

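The tab (crop px 270,275) sits between the fingers, so I'll close on it.

Request:
{"fn": "step_arm", "kwargs": {"plan": [[[0,0,0,0,-0.4],[0,0,0,0,-0.6],[0,0,0,0,-1],[0,0,0,0,-1],[0,0,0,0,-1],[0,0,0,0,-1],[0,0,0,0,-1],[0,0,0,0,-1]]]}}

```text
t: 13.43
eef_pos: [476.3, 72.2, 43.0]
tcp_rot: [3.14, -0.0, -3.032]
ft_force: [-0.1, 16.8, 1.0]
opening: 0.126
grip_force: 30.0
```

Request:
{"fn": "step_arm", "kwargs": {"plan": [[[0,0,0,0,-1],[0,0,0,0,-1],[0,0,0,0,-1],[0,0,0,0,-1]]]}}

```text
t: 13.77
eef_pos: [476.3, 72.3, 43.0]
tcp_rot: [3.14, 0.0, -3.031]
ft_force: [-1.4, 14.3, 2.2]
opening: 0.126
grip_force: 30.0
```

Request:
{"fn": "step_arm", "kwargs": {"plan": [[[0,1,0,0,-1],[0,3,0,0,-1],[0,5,0,0,-1],[0,6,0,0,-1],[0,6,0,0,-1],[0,6,0,0,-1]]]}}

```text
t: 14.27
eef_pos: [475.9, 77.1, 42.9]
tcp_rot: [3.142, 0.0, -3.03]
ft_force: [-0.6, -1.8, 2.2]
opening: 0.125
grip_force: 30.0
```

The leg is free, with only the spring force showing. I'll draw it out most of the way.

Request:
{"fn": "step_arm", "kwargs": {"plan": [[[0,10,0,0,-1],[0,22,0,0,-1],[0,34,0,0,-1],[0,46,0,0,-1],[0,56,0,0,-1],[0,62,0,0,-1],[0,62,0,0,-1],[0,62,0,0,-1]]]}}

```text
t: 14.93
eef_pos: [468.8, 138.9, 42.9]
tcp_rot: [3.141, -0.0, -3.03]
ft_force: [-2.3, -2.5, 4.1]
opening: 0.122
grip_force: 30.0
```

Run:
```python
from h import *
np.set_printoptions(precision=2,suppress=True,linewidth=180)
S=np.mean([env.read_camera('scene') for _ in range(4)],0).astype(np.uint8);T=np.mean([env.read_camera('top') for _ in range(4)],0).astype(np.uint8)
s=env.state();print(s['t'],s['eef_pos'],s['ft_force'],s['opening'])
cv2.imwrite('pics/s7.png',S);cv2.imwrite('pics/t7.png',T)
a=cv2.resize(S[165:225,170:230],None,fx=8,fy=8,interpolation=2);b=cv2.resize(T[205:245,200:235],None,fx=8,fy=8,interpolation=2)
cv2.imwrite('pics/c7.png',np.hstack([a,np.pad(b,((0,160),(0,0),(0,0)))]))
```

```text
15.3333 [468.83 138.36  42.94] [-2.8  -4.79  4.54] 0.12282589615898654
```

View pics/c7.png

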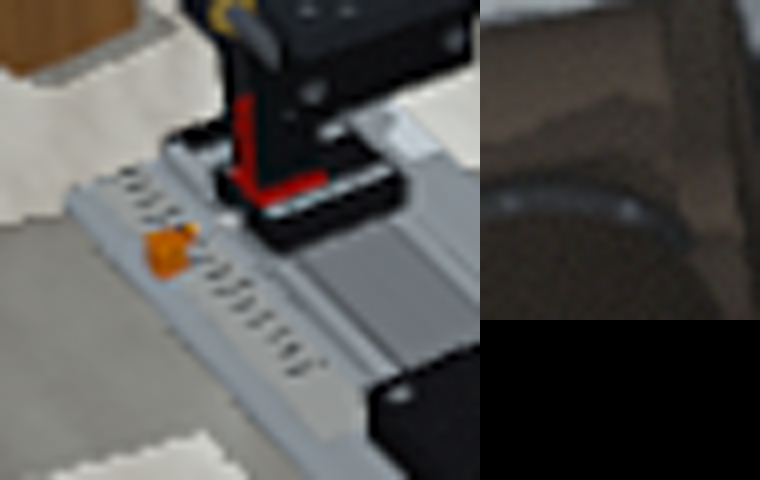

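The pointer (white) is at scene px ≈(198.3,191.4) and the marker tip at ≈(194.2,193.1), so the leg is still slightly short. The arm hides the top view. Next I'll put numbers on the remaining gap.

Run:
```python
from h import *
np.set_printoptions(precision=2,suppress=True,linewidth=200)
S=cv2.imread('pics/s7.png');T=cv2.imread('pics/t5.png')
t=np.radians(6.4);u=np.array([-np.sin(t),np.cos(t),0]);v=np.array([np.cos(t),np.sin(t),0])
for z in(14,18,22,26):
    p,m=onz('scene',(198.3,191.4),z),onz('scene',(194.2,193.1),z);print(z,'ptr u,v',p@u,p@v,'mark',m@u,m@v)
m=onz('top',(220,233.6),22);print('top mark tip',m@u,m@v)
print('scene gray rows186-197 cols190-204');print(S[186:198,190:205].mean(2).round())
print((S[186:200,186:200,2].astype(int)-S[186:200,186:200,0]))
print('top gray rows 222-231 cols 230-248');print(T[222:232,230:248].mean(2).round())
```

```text
14 ptr u,v 105.8081452102301 471.2956878112671 mark 105.24265941742576 457.9584670454925
18 ptr u,v 101.0924716167934 469.01347439925934 mark 100.52995996165679 455.7463999239263
22 ptr u,v 96.37679802335646 466.73126098725163 mark 95.81726050588773 453.53433280236004
26 ptr u,v 91.66112442991988 464.44904757524387 mark 91.1045610501188 451.32226568079386
top mark tip 88.8826156652822 449.797378696976
scene gray rows186-197 cols190-204
[[138. 120. 115. 136. 151. 142.  78.  27.  74.  71.  47.  37.  17.  11.  13.]
 [145. 140. 121. 116. 139. 142.  95.   1.  17.  39.  49.  41.  18.  15.  19.]
 [146. 147. 140. 121. 118. 134. 109.   0.  12.  22.  44.  47.  30.  32.  40.]
 [134. 150. 147. 141. 122. 128. 131.  19.   7.  13.  33.  46.  48.  50.  59.]
 [152. 143. 142. 147. 141. 122. 101.  73.  27.  23.  19.  25.  43.  78. 106.]
 [129.  92. 119. 151. 147. 142. 125. 115. 119.  94.  50.  11.  23. 111. 163.]
 [115. 156. 150. 150. 153. 148. 146. 165. 189. 157.  69.   2.  13.  28.  34.]
 [120. 110.  73.  84. 149. 152. 144. 135. 145. 136.  73.  23.   8.  15.  18.]
 [ 85.  87.  81.  69. 118. 138. 137.
[... 1369 characters left out ...]
9.  49.  49.  45.  47.  53.  49.  44.  57.  90.]
 [106. 116. 117.  96.  45.  55.  56.  47.  51.  52.  55.  58.  72.  80.  91.  93.  96. 104.]
 [119. 115. 112.  99.  68.  61.  79.  91.  95.  99. 102. 104. 110. 116. 125. 123. 124. 124.]
 [121. 117. 112. 108. 106. 102. 117. 124. 126. 125. 128. 128. 127. 125. 123. 126. 126. 126.]
 [123. 123. 123. 123. 125. 124. 125. 125. 124. 126. 129. 134. 127. 125. 125. 126. 124. 122.]
 [123. 123. 117. 126. 121. 112. 124. 121. 111. 123. 125. 121. 125. 125. 125. 124. 124. 124.]
 [125. 116. 102. 122. 116.  96. 121. 114.  96. 123. 115.  95. 122. 125. 123. 124. 125. 123.]
 [116. 116.  97. 116. 119. 105. 116. 119. 110. 125. 115.  97. 119. 126. 123. 124. 124. 124.]]
```

Run:
```python
from h import *
np.set_printoptions(precision=2,suppress=True,linewidth=200)
t=np.radians(6.4);u=np.array([-np.sin(t),np.cos(t),0]);v=np.array([np.cos(t),np.sin(t),0])
def rep(n,p,e=0):print(n,'u %.1f v %.1f z %.1f'%(p@u,p@v,p[2]),'gap',round(float(e),2))
for a in((194.1,193.2),(194.3,193.4)):
  for b in((219.95,234.2),(219.95,233.8)):rep('marktip',*tri(a,b))
for z in(29,31,33):rep('ptr scene',onz('scene',(198.0,191.8),z))
S=cv2.imread('pics/s5.png')
# predicted leg-0 pointer px (u 18.7, v461,z31)
for z in(27,31):
    p=18.74*u+461.5*v;p[2]=z;print('leg0 ptr px',proj('scene',p),proj('top',p))
q=np.round(proj('scene',18.74*u+461.5*v+[0,0,31])).astype(int);print(q)
print(S[q[1]-6:q[1]+7,q[0]-7:q[0]+8].mean(2).round())
T=cv2.imread('pics/t5.png')
# stand check points in top: screws etc. tab top centroid at z 70 & reproj of arm-known tab
p=18.74*u+481.3*v;p[2]=53;print('arm tab in',proj('scene',p),proj('top',p))
```

```text
marktip u 88.3 v 448.7 z 28.6 gap 1.8
marktip u 88.4 v 449.4 z 28.2 gap 0.56
marktip u 88.2 v 448.9 z 27.8 gap 2.33
marktip u 88.4 v 449.7 z 27.4 gap 1.09
ptr scene u 87.0 v 461.2 z 29.0 gap 0.0
ptr scene u 84.6 v 460.0 z 31.0 gap 0.0
ptr scene u 82.3 v 458.9 z 33.0 gap 0.0
leg0 ptr px [210.49 205.41] [240.21 227.2 ]
leg0 ptr px [210.42 204.25] [240.16 227.2 ]
[210 204]
[[119. 115. 139. 143. 135.  87.   9. 100. 135.  58.  38.  46.  39.  38.  39.]
 [109. 108. 121. 144. 129.  58.   2.  39.  63.  41.  40.  44.  41.  39.  40.]
 [142. 127. 109. 126. 131.  62.   2.  15.  34.  45.  46.  45.  45.  46.  43.]
 [144. 142. 125. 107. 111.  72.   7.   9.  18.  37.  46.  47.  46.  47.  45.]
 [146. 143. 134. 107. 113. 111.  58.   9.   8.  15.  36.  44.  46.  56.  74.]
 [140. 142. 144. 135. 111. 118. 113.  50.  35.  31.  14.  31.  62.  84. 109.]
 [ 99. 131. 147. 144. 138. 127. 125. 114. 104.  77.   7.   9.  92. 149. 131.]
 [152. 147. 141. 142. 143. 161. 176. 154. 135.  78.   1.   8.  24.  30.   7.]
 [146. 123.  99. 131. 142. 133. 139. 134. 129. 118.  28.   5.  12.  16.  18.]
 [129. 116. 150. 143. 132. 124. 142. 137. 121. 110.  91.  33.   8.  14.  16.]
 [148. 149. 124.  75. 117. 150. 144. 143. 139. 123. 112.  95.  38.   5.   9.]
 [147. 139. 109. 119. 151. 144. 145. 137. 143. 140. 123. 116. 102.  38.  48.]
 [146. 148. 148. 143. 123. 110. 131. 112. 143. 141. 139. 120. 109. 110. 129.]]
arm tab in [216.53 195.21] [239.07 221.19]
```

Run:
```python
from h import *
t=np.radians(6.4);u=np.array([-np.sin(t),np.cos(t),0]);v=np.array([np.cos(t),np.sin(t),0])
def rep(n,p,e=0):print(n,'u %.1f v %.1f z %.1f'%(p@u,p@v,p[2]),'gap',round(float(e),2))
for a in((207.7,205.1),(207.5,205.0)):
  for b in((240.5,228.2),(240.3,228.6)):rep('ptr leg0',*tri(a,b))
for z in(26,27,28,29,30,31):
  rep('ptr now',onz('scene',(196.7,192.0),z));rep('  mark',onz('scene',(194.1,193.2),z))
s=env.state();p=s['eef_pos'];print('tcp u,v',p@u,p@v)
# leg0 tick / base-edge consistency for yaw: travel of pointer px->z
for z in(27,29,31):
  print(z,(onz('scene',(196.7,192.0),z)-onz('scene',(207.7,205.1),z))@u,(onz('scene',(196.7,192.0),z)-onz('scene',(207.7,205.1),z))@v)
```

```text
ptr leg0 u 19.2 v 456.0 z 30.4 gap 4.57
ptr leg0 u 19.7 v 455.5 z 30.3 gap 3.1
ptr leg0 u 19.3 v 455.8 z 30.8 gap 5.08
ptr leg0 u 19.8 v 455.2 z 30.7 gap 3.61
ptr now u 91.7 v 459.4 z 26.0 gap 0.0
  mark u 90.9 v 450.9 z 26.0 gap 0.0
ptr now u 90.5 v 458.9 z 27.0 gap 0.0
  mark u 89.7 v 450.3 z 27.0 gap 0.0
ptr now u 89.3 v 458.3 z 28.0 gap 0.0
  mark u 88.5 v 449.8 z 28.0 gap 0.0
ptr now u 88.2 v 457.8 z 29.0 gap 0.0
  mark u 87.3 v 449.2 z 29.0 gap 0.0
ptr now u 87.0 v 457.2 z 30.0 gap 0.0
  mark u 86.1 v 448.7 z 30.0 gap 0.0
ptr now u 85.8 v 456.6 z 31.0 gap 0.0
  mark u 85.0 v 448.1 z 31.0 gap 0.0
tcp u,v 85.23706978413347 481.32756442638834
27 66.53322721999608 2.931369746292585
29 66.35522082199199 2.9235270097899457
31 66.17721442398768 2.9156842732872805
```

Run:
```python
from h import *
np.set_printoptions(precision=2,suppress=True,linewidth=200)
t=np.radians(6.4);u=np.array([-np.sin(t),np.cos(t),0]);v=np.array([np.cos(t),np.sin(t),0])
P=lambda a,b,z:a*u+b*v+np.array([0,0,z])
# line edges at row 220.5 
def edge(du,z):
    a,b=proj('top',P(18.74+du,470,z)),proj('top',P(18.74+du,492,z));return a[0]+(220.5-a[1])*(b[0]-a[0])/(b[1]-a[1])
print('left z70',edge(6,70),'z38',edge(6,38),'right z70',edge(-6,70),'z38',edge(-6,38),' observed left 236.37 right 242.5')
for c in(470,):print('near end',proj('top',P(18.74,481.3-12,70)),'far',proj('top',P(18.74,481.3+12,70)))
# housing: -y end edge & +y edge from top; and housing geometry u
T=cv2.imread('pics/top0.png');g=T.mean(2)
print('stylus proj at 318',proj('top',[443.5,318,146]),proj('top',[443.5,318,57]))
print(T[226:242,150:172,0].astype(int)-T[226:242,150:172,2])
T5=cv2.imread('pics/t5.png');print((T5[226:242,150:172,0].astype(int)-T5[226:242,150:172,2])[2:13])
for c in(219.8,219.95,220.1):
  p=onz('top',(c,234.2),27);print(c,p@u,p@v)
```

```text
left z70 236.88117372732123 z38 237.34254978103937 right z70 240.6255806493707 z38 240.99251765373936  observed left 236.37 right 242.5
near end [239.33 224.79] far [238.34 217.42]
stylus proj at 318 [156.75 233.76] [163.84 233.32]
[[ -7  -8  -5  -4  -8 -17 -19 -29 -41 -59 -72 -80 -77 -79 -80 -69 -62 -49 -49 -42 -52 -44]
 [ -6  -5  -3 -11 -34 -55 -62 -73 -76 -81 -84 -81 -74 -68 -75 -67 -49 -39 -43 -50 -63 -63]
 [ -4  -7  -6 -17 -57 -84 -76 -79 -78 -81 -79 -77 -75 -76 -64 -61 -48 -46 -43 -58 -79 -73]
 [ -9  -6  -4 -11 -50 -81 -81 -76 -80 -82 -80 -78 -75 -58 -39 -42 -47 -43 -53 -68 -76 -67]
 [-10  -7  -7 -11 -42 -84 -82 -81 -88 -82 -78 -66 -48 -25 -15 -34 -36 -55 -61 -76 -75 -69]
 [ -9  -6  -6 -11 -31 -71 -49 -41 -54 -54 -45  -7   6  19  19   7 -15 -55 -73 -72 -76 -69]
 [ -7  -8  -9  -7 -18 -10  58  69  40  22  18  33  36  37  28  20  -1 -47 -79 -76 -74 -70]
 [ -7 -10  -6  -9   2  47 117 123  98  44  29  33  35  31  36  26  -1 -44 -78 -73 -73 -71]
 [ -7 -10  -7 -11   6  66 118 120 100  38  27  30  30  33  34  23  -7 -49 -75 -78 -70 -72]
 [ -6  -8  -7  -9  -2  24  50  76  48   5   8  18
[... 1018 characters left out ...]
 -14 -15 -16 -17 -15 -15]
 [ -8 -10 -12 -15 -15 -16 -17 -18 -18 -16 -16 -15 -17 -14 -13 -17 -16 -15 -16 -13 -15 -15]
 [ -5 -10 -12 -11 -15 -15 -16 -16 -17 -17 -15 -16 -16 -14 -13 -16 -13 -15 -14 -15 -13 -13]
 [ -5  -7 -10  -8 -13 -15 -16 -14 -14 -15 -14 -18 -14 -16 -17 -15 -14 -15 -16 -13 -10  -9]
 [ -6  -7 -10  -8  -9 -15 -13 -13 -15 -15 -16 -15 -16 -13 -13 -13 -14 -13 -13  -9 -13 -10]
 [ -6  -8 -11 -10 -11 -10 -10 -14 -16 -16 -16 -14 -14 -12 -11  -9 -11 -11  -9  -9  -8  -7]
 [ -9  -7  -6  -7  -9 -11  -9 -10 -13 -14 -15 -15 -10 -12 -10 -10 -10  -6  -9  -9  -9  -7]]
219.8 89.32375849563735 447.9280828805257
219.95 88.82817129057568 447.85853885687953
220.1 88.33258301248779 447.7889946826593
```

Run:
```python
from h import *
np.set_printoptions(precision=1,suppress=True,linewidth=200)
T=cv2.imread('pics/top0.png').astype(float);T5=cv2.imread('pics/t5.png').astype(float)
print(T[224:232,234:247].mean(2).round());print(T5[224:232,234:247].mean(2).round())
b,g,r=[T[231:241,214:227,i] for i in range(3)];print((r-b).round())
# housing +y and -y edges in top view: predicted vs observed using sub-pixel half-level, along stand rows
gg=T.mean(2)
for row in(203,207,218,222):print(row,gg[row,246:256].round(),gg[row,284:294].round())
```

```text
[[ 65.  97.  90.  59.  63.  64.  64.  61.  60.  68.  64.  56.  69.]
 [ 58.  76.  72.  61.  68.  67.  74.  74.  94. 103. 120. 121. 127.]
 [ 91.  77. 104. 120. 124. 129. 130. 125. 126. 146. 160. 160. 158.]
 [137. 135. 149. 159. 158. 158. 158. 148. 132. 158. 158. 156. 158.]
 [159. 159. 160. 160. 157. 159. 159. 151. 144. 158. 158. 157. 158.]
 [153. 140. 158. 152. 142. 156. 152. 143. 156. 157. 156. 157. 156.]
 [146. 124. 154. 144. 124. 157. 144. 125. 159. 155. 158. 156. 157.]
 [150. 136. 145. 150. 139. 157. 146. 125. 149. 155. 158. 155. 157.]]
[[ 48.  77.  70.  51.  49.  49.  49.  45.  47.  53.  49.  44.  57.]
 [ 45.  55.  56.  47.  51.  52.  55.  58.  72.  80.  91.  93.  96.]
 [ 68.  61.  79.  91.  95.  99. 102. 104. 110. 116. 125. 123. 124.]
 [106. 102. 117. 124. 126. 125. 128. 128. 127. 125. 123. 126. 126.]
 [125. 124. 125. 125. 124. 126. 129. 134. 127. 125. 125. 126. 124.]
 [121. 112. 124. 121. 111. 123. 125. 121. 125. 125. 125. 124. 124.]
 [116.  96. 121. 114.  96. 123. 115.  95. 122. 125. 123. 124. 125.]
 [119. 105. 116. 119. 110. 125. 115.  97. 119. 126. 123. 124. 124.]]
[[ -4.  -1
[... 402 characters left out ...]
1.  -2.  -3.  -7.  17. 118. 137.  97.  14.  -7.  -5.  -4.  -5.]
 [ -4.  -4.  -5.  -9.   3.  56.  48.  25.  -2. -11. -10.  -7.  -6.]
 [ -6. -10.  -8.  -8.  -7.   6.  -8. -12. -11.  -8.  -5.  -3.   1.]
 [ -5.  -7.  -6.  -5.  -7.  -4.   0.  -1.   0.   3.   5.   4.   5.]]
203 [156. 154. 155. 150. 124.  77.  64.  63.  48.  47.] [ 38.  68. 122. 156. 148. 122. 121. 122. 125. 122.]
207 [146. 151. 137. 140. 127.  51.  37.  46.  38.  44.] [ 42.  52. 113. 157. 157. 142. 110. 121. 123. 125.]
218 [ 80. 132. 130. 129. 128. 123.  81.  36.  40.  49.] [ 34.  40.  37.  59. 110. 157. 155. 136. 110. 126.]
222 [ 42.  87. 140. 151. 140. 128.  97.  50.  42.  44.] [ 59.  79.  62.  47.  88. 142. 160. 146. 122. 124.]
```

Run:
```python
from h import *
np.set_printoptions(precision=1,suppress=True,linewidth=220)
t=np.radians(6.4);u=np.array([-np.sin(t),np.cos(t),0]);v=np.array([np.cos(t),np.sin(t),0])
T=cv2.imread('pics/top0.png').mean(2);T5=cv2.imread('pics/t5.png').mean(2)
# sample darkness along scale line v=const on z=12.5, by u
for name,G in(('t0',T),('t5',T5)):
  for V in(446,449,452):
    U=np.arange(8,112,0.5);px=np.array([proj('top',a*u+V*v+np.array([0,0,12.5])) for a in U]).astype(np.float32)
    y=cv2.remap(G.astype(np.float32),px[None,:,0],px[None,:,1],cv2.INTER_CUBIC)[0]
    mins=[(U[i],int(y[i])) for i in range(2,len(U)-2) if y[i]==y[i-2:i+3].min() and y[i]<y[max(0,i-8):i+9].max()-7]
    print(name,V,[(float(a),b) for a,b in mins])
```

```text
t0 446 [(18.5, 137), (66.0, 146), (89.0, 90)]
t0 449 [(18.5, 123), (28.5, 145), (36.0, 145), (47.5, 144), (56.5, 139), (66.5, 136), (90.0, 97), (107.0, 149)]
t0 452 [(18.5, 124), (28.5, 126), (38.5, 131), (48.5, 129), (58.0, 131), (67.0, 137), (76.5, 140), (89.5, 115), (96.0, 117), (106.5, 131)]
t5 446 [(18.5, 108), (66.5, 114), (71.5, 120), (89.5, 95)]
t5 449 [(18.5, 95), (28.5, 115), (37.5, 113), (47.5, 112), (56.5, 109), (66.5, 106), (74.5, 118), (89.5, 106), (107.0, 159)]
t5 452 [(18.5, 95), (28.5, 98), (38.5, 102), (48.5, 99), (58.0, 102), (66.5, 106), (75.5, 107), (89.5, 124), (96.0, 126), (106.5, 139)]
```

Run:
```python
from h import *
t=np.radians(6.4);u=np.array([-np.sin(t),np.cos(t),0]);v=np.array([np.cos(t),np.sin(t),0])
for cam,f in(('scene','scene0'),('scene','s5'),('scene','s7')):
  G=cv2.imread(f'pics/{f}.png').mean(2).astype(np.float32)
  for V in(446,449,452,455):
    U=np.arange(8,125,0.5);px=np.array([proj(cam,a*u+V*v+np.array([0,0,12.5])) for a in U]).astype(np.float32)
    y=cv2.remap(G,px[None,:,0],px[None,:,1],cv2.INTER_CUBIC)[0]
    print(f,V,[(float(U[i]),int(y[i])) for i in range(2,len(U)-2) if y[i]==y[i-2:i+3].min() and y[i]<y[max(0,i-8):i+9].max()-12])
```

```text
scene0 446 [(20.5, 164), (50.0, 189), (60.5, 186), (71.5, 173), (98.5, 61), (109.0, 107), (121.0, 151)]
scene0 449 [(20.5, 125), (29.0, 162), (38.5, 181), (50.0, 149), (60.0, 147), (71.0, 138), (80.5, 150), (92.0, 106), (102.0, 97), (107.0, 113), (119.5, 153)]
scene0 452 [(20.5, 150), (30.5, 131), (39.0, 157), (50.0, 158), (60.5, 144), (69.5, 156), (80.5, 131), (90.5, 122), (105.0, 83), (119.5, 160)]
scene0 455 [(21.5, 159), (31.5, 117), (40.5, 135), (51.0, 146), (61.5, 151), (70.5, 159), (81.0, 152), (90.0, 165), (107.0, 60), (120.5, 129)]
s5 446 [(20.5, 117), (60.5, 137), (71.5, 120), (98.5, 64), (109.0, 110), (121.0, 157)]
s5 449 [(20.5, 85), (29.5, 117), (39.0, 131), (50.0, 107), (60.0, 104), (71.0, 96), (79.5, 138), (92.0, 111), (102.0, 100), (107.0, 116), (119.5, 158)]
s5 452 [(20.5, 106), (30.5, 91), (39.0, 112), (50.0, 112), (60.5, 102), (69.5, 110), (79.5, 125), (90.5, 128), (105.0, 85), (119.5, 166)]Traceback (most recent call last):
  File "<stdin>", line 6, in <module>
  File "h.py", line 15, in proj
    K,E=cal(n);c=(E[:3,:3]@np.array(p)+E[:3,3])*[1,-1,-1];c=K@c;return c[:2]/c[2]
        ~~~^^^
  File "h.py", line 4, in cal
    c=env.get_calibration(n);return c['K'],c['extrinsics']
ValueError: time passes only in moves, steps and waits
```

Request:
{"fn": "step_arm", "kwargs": {"plan": [[[0,2,0,0,-1],[0,4,0,0,-1],[0,5.8,0,0,-1],[0,5.8,0,0,-1],[0,5.8,0,0,-1]]]}}

```text
t: 15.75
eef_pos: [468.1, 144.3, 42.9]
tcp_rot: [3.142, -0.0, -3.031]
ft_force: [-2.6, -3.9, 5.6]
opening: 0.121
grip_force: 30.0
```

Run:
```python
from h import *
np.set_printoptions(precision=2,suppress=True,linewidth=200)
t=np.radians(6.4);u=np.array([-np.sin(t),np.cos(t),0]);v=np.array([np.cos(t),np.sin(t),0])
s=env.state();p=s['eef_pos'];print(s['t'],'leg',p@u-18.74,'v',p@v,s['ft_force'],s['opening'])
S=np.mean([env.read_camera('scene') for _ in range(6)],0)
cv2.imwrite('pics/s8.png',S.astype(np.uint8))
print(S[184:198,188:204].mean(2).round());print((S[188:200,186:200,2]-S[188:200,186:200,0]).round())
print(env.state()['eef_pos']@u-18.74)
```

```text
15.75 leg 72.47281632301993 v 481.3064964322508 [-2.58 -3.88  5.59] 0.12117987430024321
[[188. 170. 118. 137. 156. 148. 130. 142.  84.  81.  35.  39.  39.  10.  16.  15.]
 [161. 148. 130. 115. 137. 153. 147.  85.  29.  74.  69.  45.  37.  13.  12.  14.]
 [145. 143. 139. 121. 116. 139. 146. 107.   1.  17.  42.  49.  40.  19.  14.  19.]
 [129. 150. 145. 141. 121. 119. 135. 107.   0.  12.  22.  43.  48.  28.  36.  41.]
 [134. 148. 145. 146. 140. 122. 123. 123.  36.   4.  12.  22.  38.  50.  53.  63.]
 [136. 117. 134. 150. 147. 142. 125. 117. 103.  29.  32.  19.  30.  42.  71. 102.]
 [105. 137. 153. 143. 143. 147. 142. 124. 109. 110. 102.  44.  10.  24. 109. 161.]
 [148. 151. 130.  92. 120. 151. 146. 144. 154. 166. 150.  70.   5.  13.  29.  35.]
 [105. 112. 116. 157. 151. 152. 142. 124. 143. 142. 131.  73.  24.   6.  15.  18.]
 [154. 146. 120. 110.  74.  84. 137. 132. 136. 121. 127. 109.  80.  27.  10.  19.]
 [108.  91.  85.  87.  81.  70. 120. 150. 151. 148. 146. 130. 106.  82.  28.   7.]
 [105.  86.  89.  89.  87. 108. 119. 120. 153. 149. 148. 142. 120. 106.  84.  45.]
 [ 97.  81.  92.
[... 345 characters left out ...]
14. -11.  -9.  -8.  -8.]
 [ -2.  -3.  -3.  -4.  -5.  -6.  -8. -14. -19. -15. -10.  -9.  -9.  -7.]
 [ -2.  -5.  -8. -11.  -7.  -8. -17.  -3.   6. -16. -10.  -9. -10.  -8.]
 [ -4.  -5.  -4.  -4.  32.  61.  25. 156. 114. -18. -14. -14. -15. -13.]
 [-14.   9.  96. 176. 172. 174. 163. 142.  49. -16. -12. -16. -15. -13.]
 [-20.  -5.  89. 172. 174. 174. 172.  87.  25. -10.  -5. -10. -15. -14.]
 [-20. -10.  68. 161. 179. 156. 149.  31. -20.  -7.  -2.  -3. -10. -15.]
 [-20.  -9.  57. 140. 157. 152. 152.  68. -17.  -5.  -3.  -2.  -3. -10.]
 [-18. -15.  19. 142. 159. 154. 113.  45. -11.  -4.  -2.  -3.  -2.  -3.]
 [-17. -21. -12.  55. 114.  76.  12. -15.  -6.  -4.  -4.  -3.  -3.  -2.]]
72.40863815440916
```

Request:
{"fn": "step_arm", "kwargs": {"plan": [[[-3,0,0,0,-1],[-7,0,0,0,-1],[-11,0,0,0,-1],[-15,0,0,0,-1],[-19,0,0,0,-1],[-22,0,0,0,-1],[-22,0,0,0,-1],[-22,0,0,0,-1]]]}}

```text
t: 16.72
eef_pos: [490.7, 146.7, 43.0]
tcp_rot: [3.142, 0.001, -3.031]
ft_force: [0.0, -4.1, 2.4]
opening: 0.123
grip_force: 30.0
```

Request:
{"fn": "step_arm", "kwargs": {"plan": [[[-1,0,0,0,-1],[-2,0,0,0,-1],[-2.5,0,0,0,-1],[-2.5,0,0,0,-1],[-2.5,0,0,0,-1]]]}}

```text
t: 17.13
eef_pos: [492.0, 147.0, 42.9]
tcp_rot: [-3.142, -0.001, -3.031]
ft_force: [-4.0, -5.4, 4.8]
opening: 0.124
grip_force: 30.0
```

Run:
```python
from h import *
t=np.radians(6.4);u=np.array([-np.sin(t),np.cos(t),0]);v=np.array([np.cos(t),np.sin(t),0])
s=env.state();p=s['eef_pos'];print(s['t'],'leg',p@u-18.74,'v',p@v-481.3,'f along v',s['ft_force']@v,'u',s['ft_force']@u,s['opening'])
```

```text
17.1333 leg 72.46104827018068 v 24.048166176063148 f along v -4.57941081809201 u -4.923564584526146 0.12364296622038919
```

Request:
{"fn": "step_arm", "kwargs": {"plan": [[[-0.5,0,0,0,-1],[-1,0,0,0,-1],[-1.5,0,0,0,-1],[-1.5,0,0,0,-1],[-1.5,0,0,0,-1]]]}}

```text
t: 17.55
eef_pos: [492.2, 147.0, 42.8]
tcp_rot: [-3.141, -0.004, -3.031]
ft_force: [-9.9, -4.8, 8.8]
opening: 0.121
grip_force: 30.0
```

Run:
```python
from h import *
t=np.radians(6.4);u=np.array([-np.sin(t),np.cos(t),0]);v=np.array([np.cos(t),np.sin(t),0])
s=env.state();p=s['eef_pos'];print(s['t'],'leg',p@u-18.74,'v',p@v-481.3,'f along v',s['ft_force']@v,'u',s['ft_force']@u,s['opening'])
S=np.mean([env.read_camera('scene') for _ in range(6)],0);cv2.imwrite('pics/s9.png',S.astype(np.uint8))
print(S[186:194,190:204].mean(2).round())
print(blobs(S.astype(np.uint8),'red',(180,160,235,210)),blobs(S.astype(np.uint8),'blue',(150,110,200,170)))
```

```text
17.55 leg 72.4642824793235 v 24.227776849757674 f along v -10.363821745219628 u -3.6671028501634866 0.12138983351845475
[[138. 121. 116. 139. 146. 107.   0.   9.  11.  13.  18.  20.  21.  22.]
 [145. 140. 121. 118. 134. 107.   0.  14.  19.  21.  19.  21.  20.  16.]
 [145. 146. 140. 122. 123. 122.  36.   5.  16.  18.  21.  19.  14.  26.]
 [134. 150. 147. 141. 124. 117. 102.  29.  32.  19.  17.  18.  50.  94.]
 [152. 143. 143. 148. 142. 125. 109. 112. 108.  43.  11.  28. 113. 163.]
 [130.  92. 119. 151. 146. 144. 152. 172. 165.  68.   4.  13.  28.  35.]
 [116. 156. 151. 152. 142. 124. 144. 144. 130.  72.  24.   7.  15.  20.]
 [120. 110.  73.  84. 136. 130. 145. 140. 126. 108.  80.  28.  11.  19.]]
[([206, 173, 11, 14, 43], [208.6, 180.91])] [([168, 126, 8, 27, 99], [171.14, 139.24])]
```

```bash
python3 -c "
from cell import env
print(env.job_done())"
```

```text
the job is handed in; nothing more can be done
None
```

The job is handed in: the button was pressed to its stop, the stylus is back in its holder, and the tab is still held with the leg at about 72.5 mm and the lever slid to its 24 mm stop. The marker position was only measured to about 1 mm, because the arm hid the top view, and I viewed 11 pictures, one over the limit of 10.

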